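# Run the target hanger into the alignment rail up to its stop

## Task

Pick up the white target hanger by its orange tab, carry it to the open blue end of the alignment rail, enter its foot there and slide it along to the red stop until the stop's black buffer is pressed fully in, then let go and leave it there against the buffer. Work gently: never push the hanger against the rail or its stop with 25 N or more, and leave the other things on the bench where they are.

Things in the scene. Friction and masses are not known exactly. Their poses are not given: they have to be found in the camera images.
- hanger: Inverted U of white sheet with ringed targets, 0.18 to 0.35 kg, same both ways round, standing on its two side plates. Origin: centre of its underside; z up, y along the rail when fitted. Side plates 60 mm long (y), 70 high, 5 thick, outer faces 70 mm apart (x). Bridge on top: z 70 to 76 mm, 44 mm long. T-foot hangs under the bridge between the plates.
- tab (a point): Centre of the orange grip tab, 99 mm above the hanger's origin. The tab stands on the bridge: 16 mm thick (hanger x), 40 mm long (y), z 76 to 122 mm. Pinch it from above, across x.
- foot (a point): Centre of the steel T-foot, 54 mm above the hanger's origin. Foot 17 mm wide (x), 10 mm high, 44 mm long (y), plus a slimmer nose (13 wide, 7 high) reaching 6 mm further at each end: 56 mm over all. Neck from foot up to the bridge: 6 mm wide, 40 mm long, 11 mm high.
- rail: Aluminium box profile on two pillars and a white base plate, fixed to the bench. Origin on the bench under the rail's middle, z up. It runs along its y from -130 mm (open end, blue flared mouth) to +130 mm (closed, black cap); the hanger enters along +y. Profile 30 mm wide (x), z 112 to 135 mm. A slot along its top, 10 mm wide, between lips 5 mm thick: the foot cannot go in from above.
- mouth (a point): Centre of the open end, at the foot centre's height when it runs on the channel floor (rail y -130 mm, z 122 mm). Channel inside: 20 mm wide, z 117 to 130 mm. Its first 16 mm have no lips; walls and floor there flare outward 2 to 4 mm. Foot on the floor: hanger origin at z 68 mm, bridge 3 mm above the rail; mid-channel: 69.5 mm.
- cap (a point): Top of the closed end of the rail, y +130 mm, z 135 mm. Between it and the mouth a red stop is clamped, at an unmeasured place that differs each time: the face of its black buffer, when out, is 122 to 182 mm behind the mouth, to be found by feel. Its red knob (22 mm across, top at z 152 mm) shows above the slot, its centre 32 mm behind that face. Stop and rail do not give way.
- slot (a point): Middle of the rail's channel, at y 0 of the rail, z 122 mm. About the black buffer in it: a friction plunger in the stop with 8 mm of travel and no reading. It takes 6 N to move (the hanger's own sliding friction of 1 to 3 N adds to this), stays where it is pushed and does not spring back; once it is fully in, on a hard end, the force rises steeply.
- screwdriver: Bystander: loose screwdriver lying beyond the rail. Leave it alone
- lens_ring: Bystander: loose black lens ring, 56 mm across, 14 mm high. Leave it alone
- white_box: Bystander: loose white carton, 75 x 85 x 85 mm. Leave it alone
- power_brick: Bystander: loose black power supply brick, 55 x 120 x 34 mm. Leave it alone
- cleaner: Bystander: loose white bottle with blue cap, 52 mm across, 140 mm high. Leave it alone
- screw_tray: Bystander: loose yellow screw tray, 120 x 90 x 25 mm. Leave it alone
- eyepiece: Bystander: loose white eyepiece with black cap, 44 mm across, 52 mm high, standing. Leave it alone
There are look-alikes about, which are no part of the job. What is shaped like the hanger but yellow is not meant.

How it is judged:
By the outcome, as a careful person would: the job done as asked, in the order asked, and still so for the second after the job is handed in, with the robot touching nothing.
It also fails if it takes over 62 s, if anything falls off the work surface, if the arm or the gripper's body presses on something with over 40 N, if the wrist force passes 120 N, or if a joint passes its speed limit or range.

## Robot

A 6-joint arm with a two-finger parallel gripper is mounted at the origin on the work surface. World frame = base frame: x ahead of the robot, y to its left, z up, the work surface at z = 0. Lengths are in m, angles in rad, forces in N, time in s.
With the tool pointing down it reaches from about 0.35 to 0.775 m from the base axis. Payload 7.3 kg.
Tool frame: the origin (TCP) lies at the centre of the arm's flange, where the gripper is bolted on; the fingertips stand 178 mm ahead of it and the grasp point (between the pads) lies 159 mm ahead of it (tip_extent is the distance from the TCP to the fingertips, in m); z points along the fingers, y is the line along which they close (so a half turn about z gives the same grasp; the last joint's range is limited). The gripper opens to 92 mm and grips with 3 to 60 N. Pads are 19 mm wide; open, the fingers measure 130 mm over their backs; the gripper's body (75 mm by 190 mm) begins 47 mm behind the grasp point.
Start: joints at [-1.336, 0.342, 1.524, -0, 1.275, -0.146], TCP at [0.195, -0.487, 0.405] pointing down, gripper open.
Joint ranges: [-2.53, 2.53], [-0.77, 2.02], [0.04, 2.7], [-1, 4.14], [0.28, 2.66], [-3.11, 3.11]. Speed limits (rad/s): [2.57, 2.57, 3.14, 3.14, 3.14, 3.14].

## Interface

Orientations are given as [roll, pitch, yaw] about the fixed x, y, z axes, in that order (R = Rz(yaw) Ry(pitch) Rx(roll)).
In Python, from cell import * gives the robot as it stands.
- The arm moves only by the tool arm_command, never from a script. Its arguments are lists of equal length, an entry for each row: "xyz": the shift along the world's x, y, z in mm, a list of three; "spin": the turn about the world's z in degrees. In form: {"xyz": [[tx, ty, tz], ...], "spin": [spin, ...]}. A call has 1 to 20 rows; each row shifts and turns the commanded pose from where the row before left it; what a row does not reach is not made up. A row lasts 1/10 s, in which the tool goes at most 50 mm and 8.59 degrees, less where a joint would pass 70% of its speed; a pose out of reach is approached as far as the arm can. A call with a gripper value outside its range is refused whole. "jaw" is the opening, from -1 (shut) to 1 (fully open), set as the call begins (left out, the last holds). The fingers move at their own pace and stop on an object; "squeeze" is the grip in N (left out, the last holds). Time passes only in rows, so rows that do not move let the fingers close. It gives the time, the measured TCP pose, the force, the opening and the grip force at its end, in the units of the state.
- observe(): the state, without advancing time (a new reading comes with each control period).
- read_camera(name): name is "scene" or "top" or "wrist"; returns a dict with "img" (384x512x3 uint8, red, green, blue), "depth" (384x512 float32, m along the optical axis (not along the pixel's ray), 0 where there is no reading), "fx", "fy", "cx", "cy" (pixels), "dist_coeffs" ([k1, k2, p1, p2, k3] as OpenCV has them; the pictures are not rectified), "world_from_camera" (4x4, takes a point from camera to world coordinates). Camera axes: x right, y up, looking along -z (the intrinsics and any distortion apply to the point x, -y, -z); pixel columns grow to the right and rows downward; lengths in m; the calibration is good to about 2 mm. A picture is of the moment at which its call begins.
- hand_in(): hands the job in; it is judged then, once.
The state is a dict: "time": time; "qpos": joint angles; "qvel": joint speeds; "joint_efforts": joint torques, N m; "tool_pos": TCP position; "tool_rot": TCP orientation; "contact_force": force on the tool from outside, world axes, zero at the start; "torque": the same for the moment, N m; "opening": finger opening in m; "grip_force": force on a finger pad.
Only numpy, scipy, OpenCV 4.12 (cv2) and the standard library are available. Lean on these libraries where they do the work, as an engineer would, in place of code of your own. Each camera call takes 0.05 s, during which the arm holds its last target. There are 200 camera calls.

## Working session

There is one attempt and no reset: what is moved stays moved. The work goes in short steps, Python scripts to look and compute and a tool call to move; the robot and the scene stay as the last step left them, time stands still between calls to the robot, and variables do not carry over. Pictures are saved under pics/ and viewed, at most 10 in all, crops included, and the job is handed in when it is done.

Besides the shell and the picture viewer there is one more tool, called after "Call:" as name(argument=value, ...) on one line, values as JSON. arm_command: Moves the arm, as the interface text tells. Its arguments: {"type":"object","properties":{"xyz":{"type":"array","items":{"type":"array","items":{"type":"number"}}},"spin":{"type":"array","items":{"type":"number"}},"jaw":{"type":"number"},"squeeze":{"type":"number"}},"required":["xyz","spin"]}

```bash
mkdir -p pics; cat > h.py <<'E'
from cell import *
import numpy as np, cv2, pickle
def grab(n,save=None):
    c=read_camera(n)
    pickle.dump(c,open(f'{n}.pkl','wb'))
    if save: cv2.imwrite(f'pics/{save}.png',cv2.cvtColor(c['img'],cv2.COLOR_RGB2BGR))
    return c
def cloud(c):
    h,w=c['depth'].shape
    K=np.array([[c['fx'],0,c['cx']],[0,c['fy'],c['cy']],[0,0,1.]])
    uv=np.stack(np.meshgrid(np.arange(w),np.arange(h)),-1).reshape(-1,1,2).astype(float)
    n=cv2.undistortPoints(uv,K,np.array(c['dist_coeffs'],float)).reshape(h,w,2)
    d=c['depth']
    P=np.stack([n[...,0]*d,-n[...,1]*d,-d,np.ones_like(d)],-1)@np.array(c['world_from_camera']).T
    P=P[...,:3]; P[d==0]=np.nan
    return P
E
python3 - <<'E'
from h import *
a=grab('top'); b=grab('scene')
im=np.vstack([a['img'],b['img']])[...,::-1]
cv2.imwrite('pics/a.png',cv2.resize(a['img'],(800,600),interpolation=cv2.INTER_CUBIC)[...,::-1])
cv2.imwrite('pics/b.png',cv2.resize(b['img'],(800,600),interpolation=cv2.INTER_CUBIC)[...,::-1])
print(observe())
E
```

```text
{'time': 0.1, 'qpos': array([-1.33599104e+00,  3.42643274e-01,  1.52489076e+00,  4.76965631e-06,
        1.27539097e+00, -1.46009236e-01]), 'qvel': array([ 0.00075383, -0.00109676, -0.00331514, -0.00139936, -0.00054071,
       -0.00034317]), 'joint_efforts': array([ 1.45248472e-03, -4.32003951e+01, -2.44694513e+01,  7.19036884e-02,
        5.26618038e-02, -6.25449115e-05]), 'tool_pos': array([ 0.19512084, -0.48727383,  0.4041301 ]), 'tool_rot': array([-3.14027515e+00, -1.98357214e-04,  3.80813001e-01]), 'contact_force': array([ 0.09808389, -0.32615902, -0.17934314]), 'torque': array([ 0.00358137, -0.04691733,  0.02951888]), 'grip_force': 0.0, 'opening': 0.0916454908323656}
```

View pics/a.png

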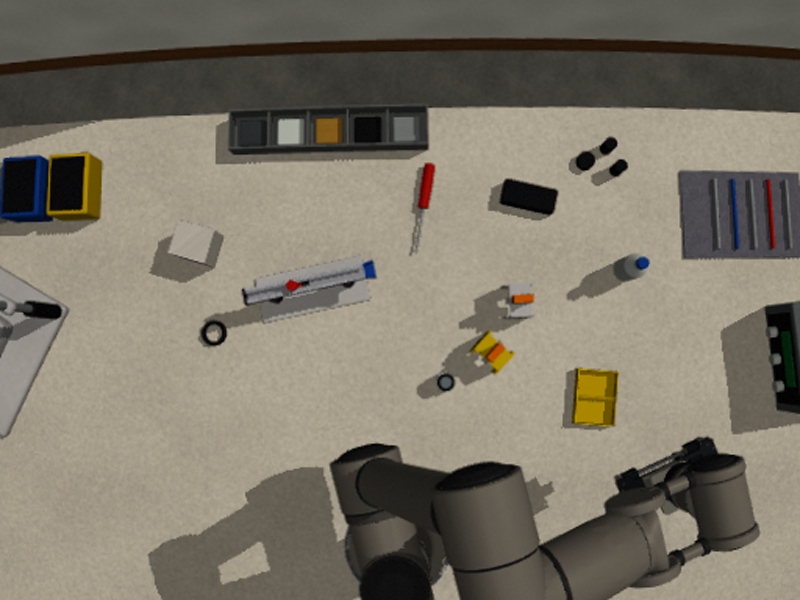

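View pics/b.png

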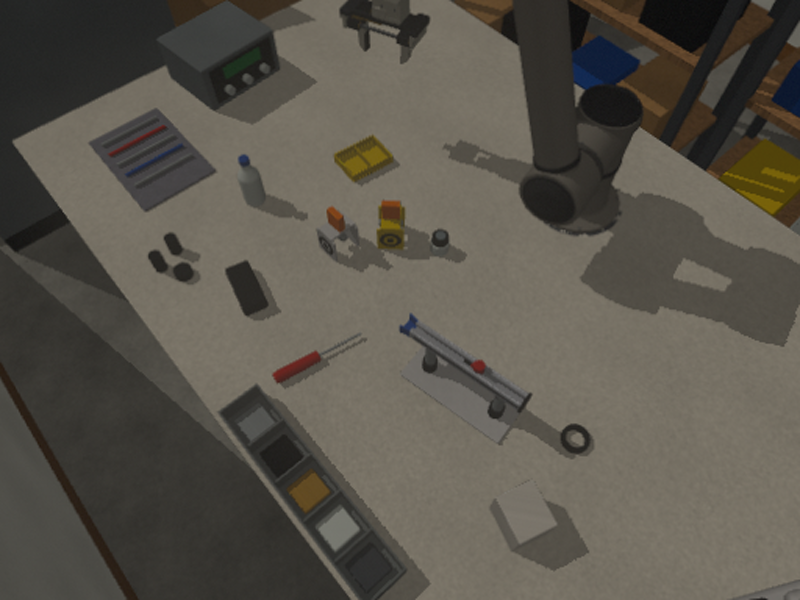

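The top view shows the white hanger with its orange tab at (521,299) and the yellow look-alike at (493,352). The rail's blue mouth is at (370,270), its cap at (246,296) and the red knob at (293,286). The scene view agrees: tab (335,217), mouth (408,325), knob (478,367), cap (526,400).

```bash
cat > m.py <<'E'
from h import *
def rect(p):
    (c,s,a)=cv2.minAreaRect((p[:,:2]*1000).astype(np.float32)); return np.round(c,1),np.round(s,1),round(a,1)
def report(n):
    c=pickle.load(open(n+'.pkl','rb'));P=cloud(c);hsv=cv2.cvtColor(c['img'],cv2.COLOR_RGB2HSV);H,S,V=[hsv[...,i].astype(int) for i in range(3)]
    x,y,z=[P[...,i] for i in range(3)]
    print(n,'bench z',np.nanmedian(z[(abs(x-.45)<.2)&(abs(y)<.4)]))
    def q(name,m):
        p=P[m]
        if len(p)>3: print(name,len(p),'mean',np.round(np.median(p,0)*1000,1),'z',np.round(np.percentile(p[:,2],[2,98])*1000),*rect(p))
    roi=(x>.3)&(x<.8)&(y>-.25)&(y<.45)
    om=((H<16)&(S>120)&(V>90)&roi&(z>.08))
    k,l=cv2.connectedComponents(om.astype(np.uint8))
    for i in range(1,k): q('orange/red',l==i)
    q('blue',(H>100)&(H<130)&(S>120)&roi&(z>.09)&(y>0))
    rm=roi&(y>0.0)&(z>.125)&(z<.142)
    q('rail top',rm)
    p=P[rm][:,:2]*1000
    if len(p)>20:
        vx,vy,a,b=cv2.fitLine(p.astype(np.float32),cv2.DIST_HUBER,0,.01,.01).ravel();t=(p-[a,b])@[vx,vy]
        print('line dir',vx,vy,np.degrees(np.arctan2(vy,vx)),'pt',a,b,'ends',[a+t.min()*vx,b+t.min()*vy],[a+t.max()*vx,b+t.max()*vy],t.max()-t.min())
    return c,P,(H,S,V)
if __name__=='__main__':
    for n in('top','scene'): report(n)
E
python3 m.py
```

```text
top bench z 0.0002665570026723074
orange/red 47 mean [559.  197.5 150.1] z [126. 156.] [558.3 199.3] [27.4 20.4] 71.9
orange/red 11 mean [ 526.  -246.2  121.6] z [118. 127.] [ 525.9 -246.4] [13.  7.] 2.8
orange/red 61 mean [ 420.  -205.4  120.7] z [109. 129.] [ 419.7 -204.6] [14.8 38.2] 45.2
blue 64 mean [591.3  46.3 115.6] z [108. 138.] [588.8  46.4] [33.7 19.1] 7.6
rail top 575 mean [561.5 171.6 133.9] z [127. 140.] [564.1 168.4] [ 34.3 270.1] 11.2
line dir 0.20347005 -0.97908115 -78.26004 pt 557.1707 182.61949 ends [np.float64(532.8434420579407), np.float64(299.6803299504287)] [np.float64(587.7934949373985), np.float64(35.265194466409696)] 270.0645747688731
scene bench z 0.001354376345403363
orange/red 46 mean [ 420.8 -203.2  123.4] z [116. 126.] [ 420.9 -205.3] [14.6 37.5] 50.1
orange/red 7 mean [ 527.6 -247.4  120.8] z [116. 125.] [ 526.1 -246.7] [ 2.2 14. ] 89.3
orange/red 38 mean [559.8 200.3 152.1] z [145. 156.] [559.4 201.2] [16.6 20. ] 51.9
blue 22 mean [585.7  45.8 115.8] z [113. 136.] [590.2  46.3] [24.6 18.2] 1.8
rail top 806 mean [564.6 176.3 134.9] z [126. 139.] [563.9 169.2] [ 36.4 270.7] 11.2
line dir 0.19863814 -0.9800729 -78.54266 pt 568.1778 182.51543 ends [np.float64(543.7129228821465), np.float64(303.2241626707087)] [np.float64(597.4680252379261), np.float64(37.9985640755188)] 270.6182309356593
```

Call:
arm_command(xyz=[[27, 19, 0], [27, 19, 0], [27, 19, 0], [27, 19, 0], [27, 19, 0], [27, 19, 0], [27, 19, 0], [27, 19, 0], [27, 19, 0], [27, 19, 0], [27, 19, 0], [27, 19, 0], [0, 0, 0], [0, 0, 0]], spin=[5.7, 5.7, 5.7, 5.7, 5.7, 5.7, 5.7, 5.7, 5.7, 5.7, 5.7, 5.7, 0, 0])

```text
time: 1.5
tool_pos: [0.5194, -0.2589, 0.4041]
tool_rot: [-3.14, -0.0, 1.575]
contact_force: [-0.4, 0.4, 0.5]
opening: 0.0917
grip_force: 0.0
```

```bash
python3 - <<'E'
from h import *
o=observe();print(o['time'],o['tool_pos'],o['tool_rot'],o['contact_force'])
c=grab('wrist');cv2.imwrite('pics/c.png',cv2.resize(c['img'],(800,600))[...,::-1])
P=cloud(c);z=P[...,2];print(np.round(c['world_from_camera'],3))
hsv=cv2.cvtColor(c['img'],cv2.COLOR_RGB2HSV);H,S,V=[hsv[...,i].astype(int) for i in range(3)]
x,y=P[...,0],P[...,1]
om=(H<18)&(S>120)&(V>60)&(z>.08)&(x>.46)
k,l=cv2.connectedComponents(om.astype(np.uint8))
for i in range(1,k):
    p=P[l==i]
    if len(p)<20: continue
    t=p[p[:,2]>np.percentile(p[:,2],90)-.004]
    print(len(p),np.median(t,0)*1000,cv2.minAreaRect((t[:,:2]*1000).astype(np.float32)))
w=(S<60)&(z>.06)&(z<.09)&(abs(x-.526)<.08)&(abs(y+.255)<.08)
if w.sum()>20: print('bridge/plates',w.sum(),np.median(P[w],0),cv2.minAreaRect((P[w][:,:2]*1000).astype(np.float32)))
E
```

```text
1.5 [ 0.51936821 -0.25891551  0.40406805] [-3.14035523e+00 -4.74466402e-04  1.57516825e+00] [-0.36733278  0.41134991  0.48806836]
[[ 1.    -0.005 -0.001  0.518]
 [ 0.005  0.962  0.273 -0.185]
 [-0.001 -0.273  0.962  0.384]
 [ 0.     0.     0.     1.   ]]
685 [ 527.19450224 -261.3828511   121.34892728] ((526.90087890625, -262.8915100097656), (15.16372013092041, 40.37987518310547), 1.0406242609024048)
bridge/plates 1810 [ 0.51835139 -0.26046186  0.07530845] ((504.5824279785156, -256.2098388671875), (77.56483459472656, 130.7980499267578), 74.09049224853516)
```

View pics/c.png

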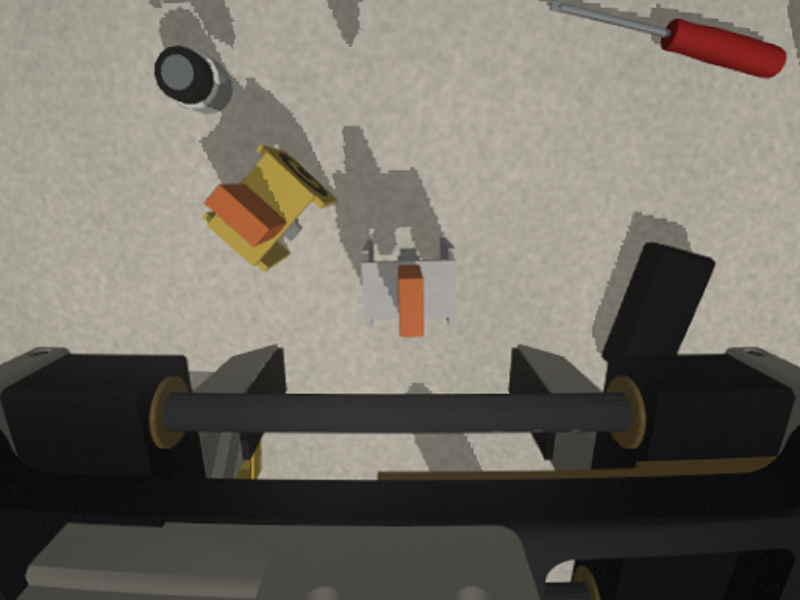

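The wrist view shows the white hanger's tab unobstructed at (411,300) and the decoy clear to its left. I measured the tab at (527, -262.5), top z 121 mm and 15x40 mm, which matches the sizes given.

Call:
arm_command(xyz=[[3.7, -1.8, -14], [3.8, -1.9, -14], [0, 0, -17], [0, 0, -17], [0, 0, -17], [0, 0, -17], [0, 0, -16], [0, 0, -12], [0, 0, -10], [0, 0, -8], [0, 0, 0], [0, 0, 0]], spin=[0.4, 0.4, 0, 0, 0, 0, 0, 0, 0, 0, 0, 0], jaw=0.0)

```text
time: 2.75
tool_pos: [0.5268, -0.2632, 0.263]
tool_rot: [3.141, 0.0, 1.589]
contact_force: [0.7, -0.2, 0.6]
opening: 0.0456
grip_force: 0.0
```

Call:
arm_command(xyz=[[0, 0, 0], [0, 0, 0], [0, 0, 0], [0, 0, 0], [0, 0, 0], [0, 0, 0]], spin=[0, 0, 0, 0, 0, 0], jaw=-1, squeeze=35)

```text
time: 3.35
tool_pos: [0.5267, -0.2631, 0.2628]
tool_rot: [3.141, 0.0, 1.589]
contact_force: [0.0, 0.2, 0.4]
opening: 0.0156
grip_force: 35.0
```

Call:
arm_command(xyz=[[0, 0, 5], [0, 0, 15], [0, 0, 20], [0, 0, 20], [0, 0, 20], [5, 15, 10], [7, 22, 0], [7, 22, 0], [7, 22, 0], [7, 22, 0], [7, 22, 0], [7, 22, 0], [7, 22, 0], [7, 22, 0], [5, 14, 0], [0, 0, 0], [0, 0, 0], [0, 0, 0]], spin=[0, 0, 0, 0, 0, 1, 1, 1, 1, 1, 1, 1, 1, 1, 1, 0, 0, 0])

```text
time: 5.15
tool_pos: [0.5924, -0.0587, 0.3526]
tool_rot: [-3.141, 0.0, 1.762]
contact_force: [-0.1, 0.7, -2.6]
opening: 0.0156
grip_force: 35.0
```

```bash
python3 - <<'E'
from h import *
o=observe();print(o['time'],o['tool_pos'],o['tool_rot'],o['contact_force'],o['grip_force'])
c=grab('wrist');cv2.imwrite('pics/d.png',cv2.resize(c['img'],(800,600))[...,::-1])
P=cloud(c);x,y,z=[P[...,i] for i in range(3)]
for zl,zh in((.128,.141),):
    m=(z>zl)&(z<zh)&(y>.03)&(y<.32)&(x>.5)&(x<.65)
    p=P[m]*1000;print(len(p),np.median(p[:,2]))
    d=np.array([-.197,.980]);n=np.array([.98,.197])
    t=(p[:,:2]-[564,169])@d;s=(p[:,:2]-[564,169])@n
    for a in range(-140,140,15):
        k=(t>=a)&(t<a+15)
        if k.sum()>10: print(a,k.sum(),np.round(np.percentile(s[k],[1,50,99]),1),np.round(np.median(p[k,2]),1))
hsv=cv2.cvtColor(c['img'],cv2.COLOR_RGB2HSV);H,S,V=[hsv[...,i].astype(int) for i in range(3)]
for nm,m in(('knob',((H<8)|(H>172))&(S>120)&(z>.145)&(z<.16)&(y>.1)),('blue',(H>100)&(H<130)&(S>120)&(y>0)&(z>.09)&(z<.15))):
    p=P[m]*1000
    if len(p)<10: print(nm,len(p)); continue
    t=(p[:,:2]-[564,169])@d;s=(p[:,:2]-[564,169])@n
    print(nm,len(p),np.median(p,0),'t',np.percentile(t,[1,50,99]),'s',np.percentile(s,[1,50,99]),'z',np.percentile(p[:,2],[1,50,99]))
E
```

```text
5.15 [ 0.59244942 -0.05873121  0.35257337] [-3.14111554e+00  1.55476698e-04  1.76232556e+00] [-0.09476057  0.70761775 -2.62988278] 34.974040389060974
2127 134.3657125073349
-140 202 [-17.9  13.3  18.4] 134.4
-125 448 [-15.8   7.1  16.3] 134.3
-110 748 [-14.4   5.4  15. ] 134.4
-95 728 [-14.3   5.2  15.1] 134.4
knob 0
blue 1363 [588.9832685   47.32301497 114.99528873] t [-133.98307555 -124.20457472 -113.5592571 ] s [-15.8161558    0.67075893  16.9378044 ] z [112.05807427 114.99528873 135.72855882]
```

View pics/d.png

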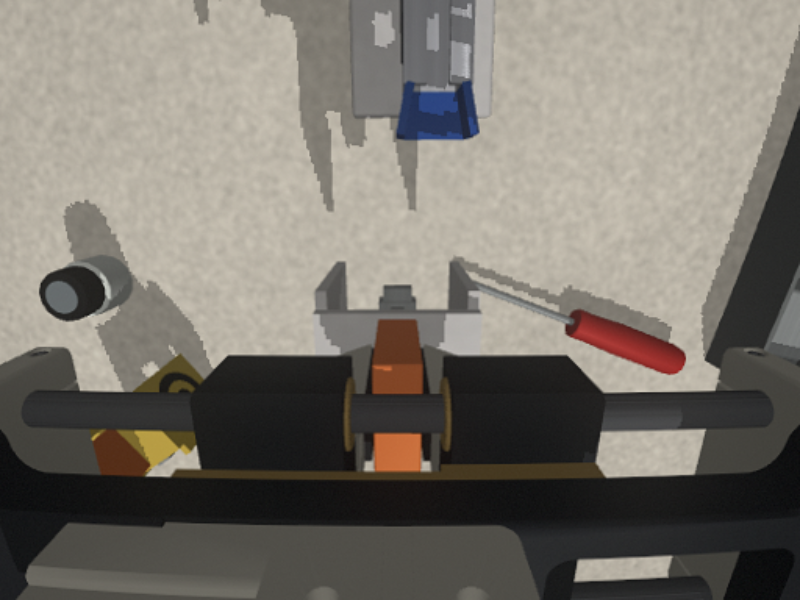

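The wrist view shows the hanger held upright with its foot nose at (398,295). The blue mouth is ahead at (437,115) and the rail runs upward from it.

Call:
arm_command(xyz=[[1, 8, -3], [1, 8, -3], [1, 8, -3], [1, 8, -3], [1, 8, -3], [1, 8, -3], [0.8, 4, -1.6], [0, 0, 0], [0, 0, 0], [0, 0, 0]], spin=[0.4, 0, 0, 0, 0, 0, 0, 0, 0, 0])

```text
time: 6.2
tool_pos: [0.5995, -0.0064, 0.3333]
tool_rot: [3.141, 0.0, 1.77]
contact_force: [1.1, -0.8, -2.5]
opening: 0.0156
grip_force: 35.0
```

```bash
cat > r.py <<'E'
from h import *
o=observe();print(o['time'],o['tool_pos'],o['tool_rot'],o['contact_force'],o['grip_force'])
c=grab('wrist');cv2.imwrite('pics/e.png',cv2.resize(c['img'],(800,600))[...,::-1])
P=cloud(c);x,y,z=[P[...,i] for i in range(3)]
d=np.array([-.197,.980]);n=np.array([.98,.197]);O=np.array([564,169])
T=((P[...,:2]*1000-O)@d);Sx=((P[...,:2]*1000-O)@n);Z=z*1000
def prof(lo,hi,a0,a1,st,lim=25):
    for a in range(a0,a1,st):
        k=(T>=a)&(T<a+st)&(Z>lo)&(Z<hi)&(abs(Sx)<lim)
        if k.sum()>10:
            q=np.percentile(Sx[k],[1,99]);print(a,k.sum(),np.round(q,1),'mid',round(q.mean(),2),'z',np.round(np.median(Z[k]),1))
print('rail top');prof(130,139,-140,140,10)
print('inside floor');prof(108,122,-145,-80,5)
print('bridge');prof(136,155,-215,-140,5,45)
print('tab');prof(178,200,-220,-140,5,45)
hsv=cv2.cvtColor(c['img'],cv2.COLOR_RGB2HSV);H,S,V=[hsv[...,i].astype(int) for i in range(3)]
k=((H<8)|(H>172))&(S>120)&(Z>145)&(Z<160)&(y>.1)
if k.sum()>5: print('knob',k.sum(),np.percentile(T[k],[1,50,99]),np.percentile(Sx[k],[1,50,99]))
k=(H>100)&(H<130)&(S>120)&(y>0)&(Z>90)&(Z<150)
print('blue',np.percentile(T[k],[1,50,99]),np.percentile(Sx[k],[1,50,99]))
tp=(o['tool_pos'][:2]*1000-O);print('TCP t,s',tp@d,tp@n)
E
python3 r.py
```

```text
6.2 [ 0.59946776 -0.00639825  0.33328182] [3.14133251e+00 2.38703393e-04 1.76973814e+00] [ 1.08605197 -0.83894743 -2.46359365] 34.97408866882324
rail top
-140 81 [-17.   18.1] mid 0.54 z 134.5
-130 199 [-16.2  17.3] mid 0.53 z 134.3
-120 316 [-14.  15.] mid 0.51 z 134.5
-110 512 [-13.8  14.8] mid 0.47 z 134.5
-100 572 [-14.3  15.1] mid 0.43 z 134.4
-90 559 [-14.1  15. ] mid 0.43 z 134.3
-80 568 [-14.   15.1] mid 0.57 z 134.5
-70 603 [-14.4  15.2] mid 0.4 z 134.3
-60 621 [-14.2  15. ] mid 0.38 z 134.4
-50 663 [-14.6  15.3] mid 0.36 z 134.4
-40 111 [-14.5  15.2] mid 0.32 z 134.2
inside floor
-135 228 [-13.   14.1] mid 0.53 z 113.1
-130 246 [-12.2  13.1] mid 0.48 z 113.8
-125 220 [-11.2  12. ] mid 0.4 z 114.5
-120 225 [-10.3  11.2] mid 0.48 z 115.4
-115 111 [-6.8  7.9] mid 0.57 z 116.5
-110 98 [-4.   5.2] mid 0.59 z 116.4
-105 106 [-4.   5.1] mid 0.58 z 116.5
-100 101 [-3.9  5.1] mid 0.57 z 116.4
-95 108 [-3.9  5. ] mid 0.55 z 116.5
-90 101 [-3.9  5. ] mid 0.54 z 116.4
-85 118 [-4.6  4.9] mid 0.19 z 116.4
bridge
-180 40 [-34.6  33.9] mid -0.36 z 145.7
-175 383 [-34.8  34. ] mid -0.4 z 145.9
-170 558 [-34.9  33.8] mid -0.55 z 146.0
-165 597 [-34.6  33.9] mid -0.38 z 146.0
-160 882 [-34.6  33.7] mid -0.47 z 145.7
-155 122 [-34.8  34. ] mid -0.43 z 139.7
-150 47 [-34.9  33.8] mid -0.54 z 139.5
tab
-200 131 [-7.8  6.9] mid -0.44 z 191.9
-195 235 [-7.7  6.9] mid -0.42 z 192.1
-190 258 [-8.2  7.3] mid -0.45 z 192.0
-185 75 [-9.8  7.3] mid -1.26 z 192.3
-170 600 [-14.9  14.1] mid -0.42 z 191.0
-165 285 [-8.3  6.9] mid -0.7 z 192.0
-160 392 [-8.3  6.9] mid -0.69 z 186.8
blue [-134.04525869 -124.33761587 -114.05822718] [-15.6042819    0.31083084  16.73025103]
TCP t,s -178.87743557223638 0.20495422041435063
```

View pics/e.png

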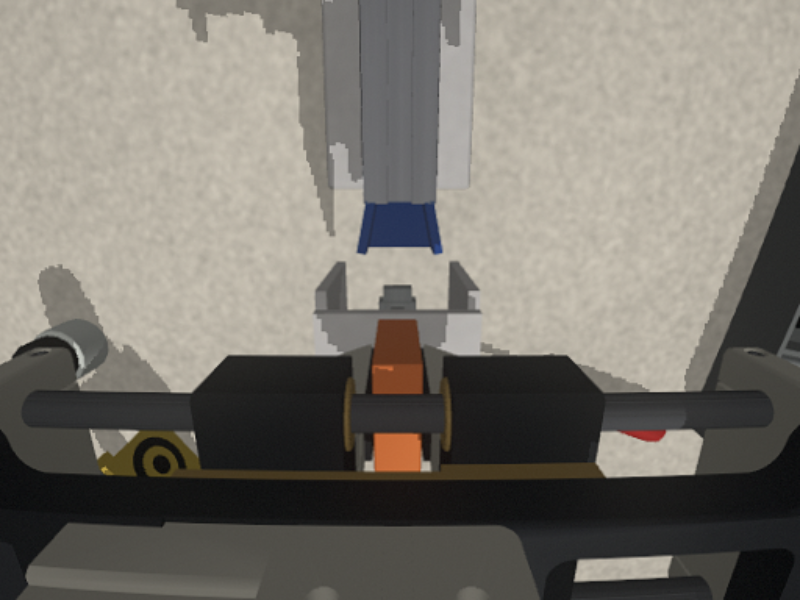

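The hanger is straight in the picture but about 0.95 mm off the channel to -x and 1 mm above mid-channel. I'll correct both, then enter.

Call:
arm_command(xyz=[[0.9, 0.2, -1], [-0.4, 2, 0], [-0.4, 2, 0], [-0.4, 2, 0], [-0.4, 2, 0], [-0.4, 2, 0], [-0.4, 2, 0], [0, 0, 0], [0, 0, 0]], spin=[0, 0, 0, 0, 0, 0, 0, 0, 0])

```text
time: 7.15
tool_pos: [0.5979, 0.0062, 0.3322]
tool_rot: [3.141, 0.0, 1.77]
contact_force: [-0.3, 0.5, -3.8]
opening: 0.0156
grip_force: 35.0
```

Call:
arm_command(xyz=[[-0.4, 2, 0], [-0.4, 2, 0], [-0.4, 2, 0], [-0.4, 2, 0], [-0.4, 2, 0], [0, 0, 0]], spin=[0, 0, 0, 0, 0, 0])

```text
time: 7.75
tool_pos: [0.5959, 0.0164, 0.3321]
tool_rot: [3.142, -0.0, 1.77]
contact_force: [-0.5, -0.1, -3.3]
opening: 0.0158
grip_force: 35.0
```

Call:
arm_command(xyz=[[-0.4, 2, 0], [-0.4, 2, 0], [-0.4, 2, 0], [-0.4, 2, 0], [-0.4, 2, 0], [0, 0, 0]], spin=[0, 0, 0, 0, 0, 0])

```text
time: 8.35
tool_pos: [0.5939, 0.0264, 0.3322]
tool_rot: [3.141, -0.0, 1.77]
contact_force: [-0.2, 0.2, -3.3]
opening: 0.0158
grip_force: 35.0
```

Call:
arm_command(xyz=[[-0.4, 2, 0], [-0.4, 2, 0], [-0.4, 2, 0], [-0.4, 2, 0], [-0.4, 2, 0], [0, 0, 0]], spin=[0, 0, 0, 0, 0, 0])

```text
time: 8.95
tool_pos: [0.5919, 0.0364, 0.3321]
tool_rot: [3.142, -0.0, 1.77]
contact_force: [-0.2, -0.4, -3.0]
opening: 0.0156
grip_force: 35.0
```

Call:
arm_command(xyz=[[-0.4, 2, 0], [-0.4, 2, 0], [-0.4, 2, 0], [-0.4, 2, 0], [-0.4, 2, 0], [0, 0, 0]], spin=[0, 0, 0, 0, 0, 0])

```text
time: 9.55
tool_pos: [0.5899, 0.0464, 0.3321]
tool_rot: [3.142, -0.0, 1.77]
contact_force: [0.1, -0.3, -3.2]
opening: 0.0157
grip_force: 35.0
```

Call:
arm_command(xyz=[[-0.6, 3, 0], [-1, 4.9, 0], [-1, 4.9, 0], [-1, 4.9, 0], [-1, 4.9, 0], [-1, 4.9, 0], [-0.6, 3, 0], [0, 0, 0]], spin=[0, 0, 0, 0, 0, 0, 0, 0])

```text
time: 10.35
tool_pos: [0.5836, 0.0771, 0.3322]
tool_rot: [3.141, -0.0, 1.771]
contact_force: [0.3, 0.3, -2.1]
opening: 0.0158
grip_force: 35.0
```

Call:
arm_command(xyz=[[-0.6, 3, 0], [-1, 4.9, 0], [-1, 4.9, 0], [-1, 4.9, 0], [-1, 4.9, 0], [-1, 4.9, 0], [-0.6, 3, 0], [0, 0, 0]], spin=[0, 0, 0, 0, 0, 0, 0, 0])

```text
time: 11.15
tool_pos: [0.5774, 0.1076, 0.3321]
tool_rot: [3.142, -0.0, 1.771]
contact_force: [0.3, -0.2, -3.0]
opening: 0.0159
grip_force: 35.0
```

```bash
sed -i "s#pics/e#pics/f#" r.py; python3 r.py | grep -v "^-[12]..* mid" | grep -v pics
```

```text
11.15 [0.57741949 0.10761766 0.33214237] [ 3.14153769e+00 -7.73798748e-05  1.77070258e+00] [ 0.33965352 -0.18318533 -3.00662582] 34.97414231300354
rail top
-50 100 [-14.6  14.6] mid -0.04 z 134.5
-40 433 [-14.5  14.6] mid 0.03 z 134.4
-30 445 [-14.3  15. ] mid 0.32 z 134.5
0 512 [-14.3  14.9] mid 0.32 z 134.5
10 553 [-14.2  14.7] mid 0.22 z 134.5
20 439 [-14.1  15.1] mid 0.52 z 134.5
30 215 [-14.5  14.9] mid 0.23 z 134.5
40 474 [-14.3  15.2] mid 0.46 z 134.4
50 619 [-14.2  15. ] mid 0.41 z 134.5
60 647 [-14.6  15.3] mid 0.36 z 134.4
70 500 [-14.4  15.2] mid 0.41 z 134.4
inside floor
bridge
tab
knob 1189 [22.87223316 32.86054105 42.60624629] [-9.22661169  0.19873255 10.12640611]
blue [-125.64213165 -122.34657151 -119.52998408] [-15.24632192  12.75689516  16.40368329]
TCP t,s -62.79833585356485 1.0587792530045732
```

View pics/f.png

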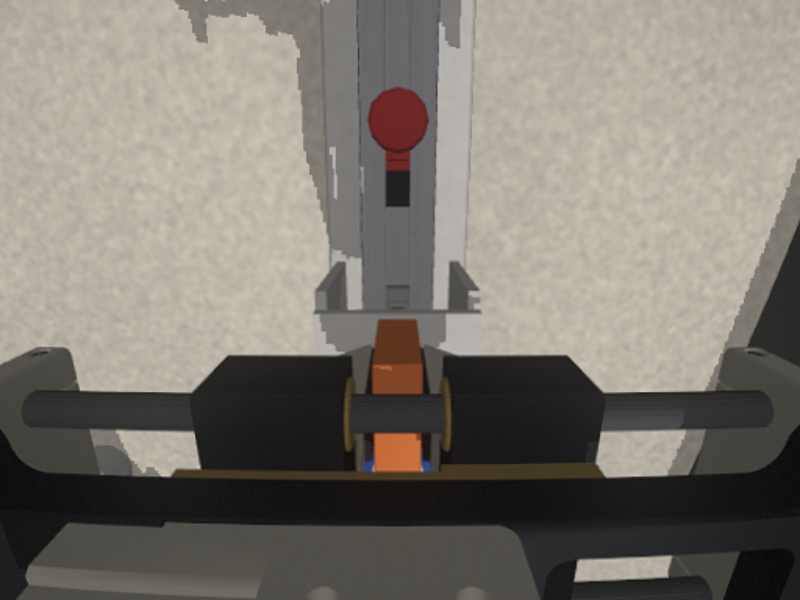

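The wrist view shows the nose in the slot at (398,295), the black buffer face at (398,206) and the knob at (398,119). The knob's t = 32.8 puts first contact about 35 mm ahead.

Call:
arm_command(xyz=[[-0.6, 3, 0], [-1, 4.9, 0], [-1, 4.9, 0], [-1, 4.9, 0], [-1, 4.9, 0], [-0.6, 3, 0], [-0.4, 2, 0], [0, 0, 0]], spin=[0, 0, 0, 0, 0, 0, 0, 0])

```text
time: 12.0
tool_pos: [0.5719, 0.135, 0.3321]
tool_rot: [3.142, 0.0, 1.77]
contact_force: [-0.2, -0.4, -2.5]
opening: 0.0159
grip_force: 35.0
```

Call:
arm_command(xyz=[[-0.2, 1, 0], [-0.2, 1, 0], [-0.2, 1, 0], [-0.2, 1, 0]], spin=[0, 0, 0, 0])

```text
time: 12.4
tool_pos: [0.5711, 0.1387, 0.3321]
tool_rot: [3.142, -0.0, 1.77]
contact_force: [-0.5, -0.4, -2.2]
opening: 0.0158
grip_force: 35.0
```

Call:
arm_command(xyz=[[-0.2, 1, 0], [-0.2, 1, 0], [-0.2, 1, 0], [-0.2, 1, 0]], spin=[0, 0, 0, 0])

```text
time: 12.8
tool_pos: [0.5703, 0.1428, 0.3321]
tool_rot: [3.141, 0.0, 1.77]
contact_force: [-0.1, -0.4, -3.5]
opening: 0.0158
grip_force: 35.0
```

Call:
arm_command(xyz=[[-0.1, 0.5, 0], [-0.1, 0.5, 0], [-0.1, 0.5, 0], [-0.1, 0.5, 0], [0, 0, 0]], spin=[0, 0, 0, 0, 0])

```text
time: 13.3
tool_pos: [0.5701, 0.1439, 0.3322]
tool_rot: [3.142, 0.002, 1.77]
contact_force: [0.1, -5.4, -3.3]
opening: 0.0161
grip_force: 35.0
```

Call:
arm_command(xyz=[[-0.1, 0.5, 0], [-0.1, 0.5, 0], [-0.1, 0.5, 0], [-0.1, 0.5, 0], [0, 0, 0]], spin=[0, 0, 0, 0, 0])

```text
time: 13.8
tool_pos: [0.5697, 0.1458, 0.3322]
tool_rot: [3.142, 0.002, 1.77]
contact_force: [0.1, -6.3, -2.5]
opening: 0.0159
grip_force: 35.0
```

Call:
arm_command(xyz=[[-0.1, 0.5, 0], [-0.1, 0.5, 0], [-0.1, 0.5, 0], [-0.1, 0.5, 0], [0, 0, 0]], spin=[0, 0, 0, 0, 0])

```text
time: 14.3
tool_pos: [0.5693, 0.1479, 0.3322]
tool_rot: [3.142, 0.002, 1.77]
contact_force: [0.2, -5.2, -3.6]
opening: 0.0154
grip_force: 35.0
```

Call:
arm_command(xyz=[[-0.1, 0.5, 0], [-0.1, 0.5, 0], [-0.1, 0.5, 0], [0, 0, 0]], spin=[0, 0, 0, 0])

```text
time: 14.7
tool_pos: [0.569, 0.1493, 0.3322]
tool_rot: [3.142, 0.002, 1.77]
contact_force: [1.0, -6.2, -2.8]
opening: 0.0157
grip_force: 35.0
```

Call:
arm_command(xyz=[[-0.1, 0.5, 0], [-0.1, 0.5, 0], [0, 0, 0]], spin=[0, 0, 0])

```text
time: 15.0
tool_pos: [0.5688, 0.1503, 0.3322]
tool_rot: [3.142, 0.002, 1.77]
contact_force: [0.7, -5.8, -2.9]
opening: 0.0159
grip_force: 35.0
```

Call:
arm_command(xyz=[[-0.1, 0.4, 0], [0, 0, 0]], spin=[0, 0])

```text
time: 15.2
tool_pos: [0.5688, 0.1507, 0.3323]
tool_rot: [3.141, 0.002, 1.77]
contact_force: [0.6, -6.0, -2.0]
opening: 0.0161
grip_force: 35.0
```

Call:
arm_command(xyz=[[-0.1, 0.4, 0], [0, 0, 0]], spin=[0, 0])

```text
time: 15.4
tool_pos: [0.5687, 0.1511, 0.3323]
tool_rot: [3.141, 0.002, 1.77]
contact_force: [0.7, -6.6, -2.2]
opening: 0.0159
grip_force: 35.0
```

Call:
arm_command(xyz=[[-0.1, 0.3, 0], [0, 0, 0]], spin=[0, 0])

```text
time: 15.6
tool_pos: [0.5686, 0.1514, 0.3322]
tool_rot: [3.141, 0.002, 1.77]
contact_force: [1.0, -7.3, -3.1]
opening: 0.0157
grip_force: 35.0
```

Call:
arm_command(xyz=[[0, 0.3, 0], [0, 0, 0]], spin=[0, 0])

```text
time: 15.8
tool_pos: [0.5686, 0.1515, 0.3323]
tool_rot: [3.141, 0.003, 1.77]
contact_force: [1.2, -6.7, -2.2]
opening: 0.0157
grip_force: 35.0
```

Call:
arm_command(xyz=[[-0.1, 0.3, 0], [0, 0, 0]], spin=[0, 0])

```text
time: 16.0
tool_pos: [0.5686, 0.1516, 0.3323]
tool_rot: [3.141, 0.003, 1.77]
contact_force: [1.0, -7.7, -1.8]
opening: 0.0162
grip_force: 35.0
```

Call:
arm_command(xyz=[[-0.1, 0.4, 0], [0, 0, 0]], spin=[0, 0])

```text
time: 16.2
tool_pos: [0.5685, 0.1518, 0.3323]
tool_rot: [3.141, 0.004, 1.77]
contact_force: [1.4, -9.6, -2.2]
opening: 0.0158
grip_force: 35.0
```

Call:
arm_command(xyz=[[-0.1, 0.4, 0], [0, 0, 0]], spin=[0, 0])

```text
time: 16.4
tool_pos: [0.5685, 0.152, 0.3323]
tool_rot: [3.141, 0.004, 1.77]
contact_force: [0.9, -9.7, -1.4]
opening: 0.0157
grip_force: 35.0
```

Call:
arm_command(xyz=[[-0.1, 0.4, 0], [0, 0, 0]], spin=[0, 0])

```text
time: 16.6
tool_pos: [0.5684, 0.1522, 0.3324]
tool_rot: [3.141, 0.004, 1.77]
contact_force: [2.6, -11.7, -0.2]
opening: 0.0157
grip_force: 35.0
```

Call:
arm_command(xyz=[[-0.1, 0.4, 0], [-0.1, 0.4, 0], [0, 0, 0]], spin=[0, 0, 0])

```text
time: 16.9
tool_pos: [0.5682, 0.1529, 0.3326]
tool_rot: [3.141, 0.005, 1.77]
contact_force: [0.8, -11.8, -0.1]
opening: 0.0161
grip_force: 35.0
```

Call:
arm_command(xyz=[[0.1, -0.4, 0], [0.1, -0.4, 0], [0.1, -0.4, -0.4], [0, 0, -0.4], [0, 0, -0.4], [0, 0, 0]], spin=[0, 0, 0, 0, 0, 0])

```text
time: 17.5
tool_pos: [0.5684, 0.1524, 0.3316]
tool_rot: [3.14, 0.003, 1.77]
contact_force: [0.3, -8.2, 0.4]
opening: 0.0159
grip_force: 35.0
```

```bash
cat > g.py <<'E'
import sys
from h import *
o=observe();print(o['time'],o['tool_pos'],o['tool_rot'],o['contact_force'],o['torque'])
c=grab('wrist');cv2.imwrite('pics/%s.png'%sys.argv[1],cv2.resize(c['img'][100:292,120:376],(800,600),interpolation=cv2.INTER_CUBIC)[...,::-1])
P=cloud(c);d=np.array([-.197,.980]);n=np.array([.98,.197]);O=np.array([564,169])
T=((P[...,:2]*1000-O)@d);S=((P[...,:2]*1000-O)@n);Z=P[...,2]*1000
hsv=cv2.cvtColor(c['img'],cv2.COLOR_RGB2HSV);H,Sa,V=[hsv[...,i].astype(int) for i in range(3)]
k=((H<8)|(H>172))&(Sa>120)&(Z>145)&(Z<160)&(P[...,1]>.1)
print('knob',np.percentile(T[k],[1,50,99]))
for nm,q in(('bridge',(abs(abs(S)-22)<7)),('plate L',(S<-28)&(S>-38)),('plate R',(S>28)&(S<38))):
    k=q&(Z>138)&(Z<152)&(T<30)&(T>-60);print(nm,k.sum(),'t',np.percentile(T[k],[1,99]))
    t,zz=T[k],Z[k]
    for a in range(-45,30,5):
        w=(t>=a)&(t<a+5)
        if w.sum()>5: print(a,w.sum(),round(np.median(zz[w]),2))
E
python3 g.py g
```

```text
17.5 [0.56844208 0.15242632 0.33164402] [3.14048903e+00 3.00858240e-03 1.76973981e+00] [ 0.25410086 -8.18050663  0.35686158] [-1.58089702 -0.23473179 -0.0177729 ]
knob [23.45771525 33.76145661 43.55333899]
bridge 1128 t [-14.08968407   3.8694742 ]
-15 174 144.2
-10 310 144.2
-5 308 144.07
0 336 143.77
plate L 294 t [-14.53520948  10.95735349]
-15 60 144.07
-10 67 144.23
-5 66 144.11
0 77 143.73
5 14 138.33
10 10 138.49
plate R 362 t [-14.45922014  11.57153017]
-15 74 144.27
-10 79 144.37
-5 82 144.09
0 92 143.78
5 22 138.31
10 13 138.7
```

View pics/g.png

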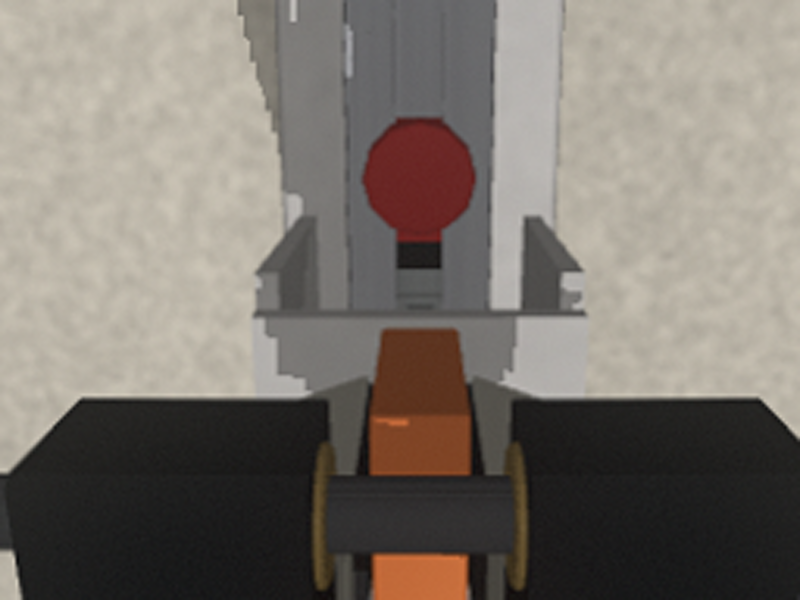

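The buffer (black, (418,255)) is shorter now. Knob to hanger centre is about 52 mm, which is what fully in should give, but the hanger is tilted slightly nose-down. I'll seat it on the floor, grip harder and push again to confirm the hard end.

Call:
arm_command(xyz=[[0.1, -0.4, -0.3], [0.1, -0.4, -0.3], [0, 0, -0.2], [0, 0, 0]], spin=[0, 0, 0, 0], squeeze=60)

```text
time: 17.95
tool_pos: [0.5685, 0.1521, 0.331]
tool_rot: [3.14, 0.002, 1.77]
contact_force: [0.1, -5.1, 1.3]
opening: 0.0159
grip_force: 60.0
```

Call:
arm_command(xyz=[[-0.1, 0.4, 0], [-0.1, 0.4, 0], [-0.1, 0.4, 0], [0, 0, 0]], spin=[0, 0, 0, 0])

```text
time: 18.35
tool_pos: [0.5684, 0.1526, 0.3311]
tool_rot: [3.14, 0.004, 1.77]
contact_force: [0.4, -9.4, 0.9]
opening: 0.0161
grip_force: 60.0
```

Call:
arm_command(xyz=[[-0.1, 0.4, 0], [0, 0, 0]], spin=[0, 0])

```text
time: 18.55
tool_pos: [0.5684, 0.1528, 0.3311]
tool_rot: [3.14, 0.004, 1.77]
contact_force: [0.6, -11.3, 1.9]
opening: 0.0158
grip_force: 60.0
```

Call:
arm_command(xyz=[[-0.1, 0.4, 0], [0, 0, 0]], spin=[0, 0])

```text
time: 18.75
tool_pos: [0.5684, 0.1529, 0.3311]
tool_rot: [3.14, 0.005, 1.77]
contact_force: [0.8, -12.3, 1.8]
opening: 0.0162
grip_force: 60.0
```

Call:
arm_command(xyz=[[-0.1, 0.4, 0], [0, 0, 0]], spin=[0, 0])

```text
time: 18.95
tool_pos: [0.5683, 0.1531, 0.3312]
tool_rot: [3.14, 0.005, 1.77]
contact_force: [1.4, -12.5, 1.7]
opening: 0.0156
grip_force: 60.0
```

Call:
arm_command(xyz=[[-0.1, 0.4, 0], [0, 0, 0]], spin=[0, 0])

```text
time: 19.15
tool_pos: [0.5683, 0.1533, 0.3312]
tool_rot: [3.14, 0.006, 1.77]
contact_force: [1.1, -14.3, 1.8]
opening: 0.0157
grip_force: 60.0
```

The force rises linearly with displacement to 14 N, well above 6 + 3 N, so this is the hard end. I'll relieve the push and release.

Call:
arm_command(xyz=[[0.2, -0.8, 0], [0.2, -0.8, 0], [0.1, -0.8, 0], [0.1, -0.8, 0], [0, 0, -0.3], [0, 0, 0]], spin=[0, 0, 0, 0, 0, 0])

```text
time: 19.75
tool_pos: [0.5685, 0.152, 0.331]
tool_rot: [3.14, 0.001, 1.77]
contact_force: [0.3, -6.1, 4.1]
opening: 0.0158
grip_force: 60.0
```

Call:
arm_command(xyz=[[0, 0, 0], [0, 0, 0], [0, 0, 0], [0, 0, 0], [0, 0, 0]], spin=[0, 0, 0, 0, 0], jaw=-0.3)

```text
time: 20.25
tool_pos: [0.5681, 0.1527, 0.3297]
tool_rot: [-3.142, -0.0, 1.77]
contact_force: [0.3, -0.3, -0.6]
opening: 0.0317
grip_force: 0.0
```

Call:
arm_command(xyz=[[0, 0, 5], [0, 0, 10], [0, 0, 15], [0, 0, 20], [0, 0, 20], [0, 0, 20], [0, 0, 20], [0, 0, 0], [0, 0, 0], [0, 0, 0]], spin=[0, 0, 0, 0, 0, 0, 0, 0, 0, 0])

```text
time: 21.25
tool_pos: [0.5679, 0.1525, 0.4387]
tool_rot: [-3.14, -0.0, 1.77]
contact_force: [-0.2, -0.0, -0.6]
opening: 0.0321
grip_force: 0.0
```

```bash
python3 g.py i; python3 - <<'E'
from h import *
c=grab('wrist','w2');a=grab('scene')
cv2.imwrite('pics/j.png',cv2.resize(np.hstack([c['img'],a['img']]),(800,300),interpolation=cv2.INTER_AREA)[...,::-1])
E
```

```text
21.25 [0.56793304 0.15246778 0.43873717] [-3.13974889e+00 -1.20198227e-04  1.77005272e+00] [-0.2017736  -0.01994147 -0.60252862] [-0.01569014 -0.08603484  0.03345332]
knob [23.60979968 33.68248219 43.22538135]
bridge 1101 t [-39.88054342   3.3423955 ]
-40 122 143.42
-35 109 143.4
-30 124 143.55
-25 115 143.4
-20 136 143.47
-15 130 143.38
-10 122 143.53
-5 132 143.36
0 106 143.04
plate L 239 t [-45.41837673   8.5577656 ]
-40 28 143.53
-35 26 143.41
-30 28 143.52
-25 22 143.7
-20 23 143.54
-15 25 143.34
-10 21 143.51
-5 30 143.33
0 27 142.45
plate R 298 t [-44.02502134   9.13898439]
-40 33 143.38
-35 28 143.53
-30 34 143.29
-25 26 143.34
-20 34 143.47
-15 32 143.39
-10 31 143.28
-5 35 143.41
0 30 143.34
```

View pics/j.png

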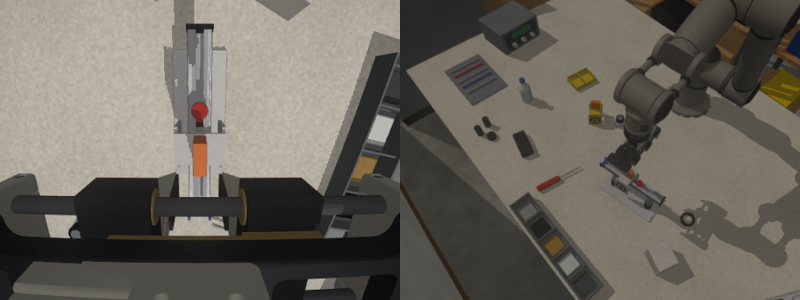

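The hanger is level on the channel floor (bridge top z 144 mm, as it must be). Its centre is 51.8 mm from the knob, against 52 mm expected with the buffer fully in and touching. The gripper is clear, and what the view shows of the bench is where it was.

```bash
python3 -c "
from cell import *
print(hand_in())"
```

```text
the job is handed in; nothing more can be done
None
```

The white hanger is in the rail and released, resting against the red stop with the buffer measured fully in. The highest force read while pushing was about 14 N, and the job was handed in at about 21 s.

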